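# Work the stuck locking wedge out of the module holder

### The arm

A 6-joint arm with a two-finger parallel gripper is mounted at the origin on the work surface. World frame = base frame: x ahead of the robot, y to its left, z up, the work surface at z = 0. Lengths are in mm, angles in degrees, forces in N, time in s.
With the tool pointing down it reaches from about 400 to 925 mm from the base axis. Payload 12.5 kg.
Tool frame: the origin (TCP) lies at the very end of the fingers, on their centre line; the grasp point (between the pads) lies 19 mm behind it; z points along the fingers, x is the direction in which the jaws open and shut, and the axes are right-handed (so a half turn about z gives the same grasp; the last joint's range is limited). The gripper opens to 95 mm and grips with 3 to 60 N. Pads are 20 mm wide; open, the fingers measure 119 mm over their backs; the gripper's body (75 mm by 180 mm) begins 59 mm behind the grasp point.
Start: joints at [63.048, 28.126, 89.318, -0, 62.55, -6.05], TCP at [222.961, 583.897, 214.661] pointing down, gripper open.
Joint ranges: [-177.58, 177.58], [-47.91, 125.51], [2.72, 160], [-65.01, 245.01], [3.68, 167.84], [-153.87, 153.87]. Speed limits (degrees/s): [127.2, 127.2, 159.86, 180, 180, 180].

### API

Orientations are given as [roll, pitch, yaw] about the fixed x, y, z axes, in that order (R = Rz(yaw) Ry(pitch) Rx(roll)).
In Python, from rig import robot, grab_frame, ticket gives the robot as it stands.
- The arm moves only by the tool carry_out, never from a script. Its argument "plan" is one flat list of numbers, 6 for each row, row after row: the shift along the world's x, y, z in mm, then the turn, a rotation vector about the world's x, y, z in degrees. A call has 1 to 8 rows; each row is the pose to reach, as a shift and turn from the pose commanded when the call began; what a row does not reach only later rows make up. A row lasts 1/12 s, in which the tool goes at most 41.7 mm and 7.16 degrees, less where a joint would pass 70% of its speed; a pose out of reach is approached as far as the arm can. A call with a gripper value outside its range is refused whole. "claw" is the gripper's target within -1 to 1 (shut at 1, half-way at 0, fully open at -1), set as the call begins (left out, the last holds). The fingers move at their own pace and stop on an object; "squeeze" is the grip in N (left out, the last holds). Time passes only in rows, so rows that repeat a pose let the fingers close. It gives the time, the measured TCP pose, the force and the opening at its end, in the units of the state.
- robot.get_state(): the state, without advancing time (a new reading comes with each control period).
- grab_frame(name): name is "side" or "top" or "wrist"; returns a dict with "image" (384x512x3 uint8, red, green, blue), "z_map" (384x512 float32, mm along the optical axis (not along the pixel's ray), 0 where there is no reading), "mtx" (3x3 intrinsics, pixels), "extrinsics" (4x4, takes a point from world to camera coordinates). Camera axes: x right, y down, z forward; pixel columns grow to the right and rows downward; lengths in mm; the calibration is good to about 2 mm. A picture is of the moment at which its call begins.
- ticket.close_job(): hands the job in, once; it reports no verdict.
The state is a dict: "time_s": time; "q": joint angles; "joint_vel": joint speeds; "joint_efforts": joint torques, N m; "tcp_pos": TCP position; "tool_rot": TCP orientation; "ft_force": force on the tool from outside, world axes, zero at the start; "moment": the same for the moment, N m; "finger_gap": finger opening in mm.
Only numpy, scipy, OpenCV 4.12 (cv2) and the standard library are available. Lean on these libraries where they do the work, as an engineer would, in place of code of your own. Each camera call takes 0.05 s, during which the arm holds its last target. There are 200 camera calls.

### The job

The red wedge is stuck between the two stiff jaws of the work holder: grip its upright fin and work it loose by pulling it about a centimetre to one side of the middle and then to the other, so that the wedge pushes each jaw back in turn. Then slide or lift it free and set it down gently, without dropping it, flat on the floor of the white tray with the fin up. Leave the yellow spare wedge and the black mug where they are.

Things in the scene. Friction and masses are not known exactly. Their poses are not given: they have to be found in the camera images.
- wedge: Red plastic wedge, 0.12 kg; mm: body 70 long (x), 24 high, in plan 44 wide at the thick end (-x) tapering to 28 at the narrow end (+x). An upright fin on its middle, 36 long (x), 12 thick (y), reaches 24 to 80 above the underside: grip it across its thickness (y). Origin: centre of the underside, z up. Starts on the holder's base, axes as the holder's; comes out to -x or up.
- holder: Aluminium and blue holder fixed to the bench; origin on its underside, below the wedge's start. Base (mm) 10 high, x -45 to 85, y +-75; the module at x 37 blocks the wedge to +x. A dark steel jaw lies along each flank; its lips overlap the wedge's top edge and thick end by 5, so it is free only with both jaws back over 6, best 10. Jaws reach 40, the module 44 above the bench: keep fingertips higher.
- jaw_left (a joint): Dark steel jaw on the holder's +y side, value in m: how far it has been pushed outward (to +y), 0 to 0.014, starts at 0 to 0.0015. It slides stiffly (6 N of friction, no spring) and stays where it is left. Pulling the wedge sideways pushes it along; at 0 it is within 0.5 mm of the wedge's flank.
- jaw_right (a joint): The same jaw on the holder's -y side; positive is outward, to the holder's -y, 0 to 0.014 m.
- tray: White plastic open tray, fixed, 160 (x) by 130 (y) and 25 mm high, walls and floor 5 mm thick. Origin: centre of the underside. The inside floor is 5 mm above the bench.
- spare_wedge: Yellow spare wedge of the same shape as the red one, standing loose on the mat to one side. Not to be moved. Origin: centre of the underside.
- mug: Black mug, 80 mm across and 90 mm high, handle on its +y side, on the far side of the mat. Not to be moved. Origin: centre of the underside.
There are look-alikes about, which are no part of the job. What is meant by the tray is not brown or green, and is the smaller of those in its own colour.

How it is judged (in metres and radians):
On the way, in this order (a step that is already met when the one before it is completed fails the run):
1. one jaw has been pushed back more than 6 mm by the wedge, which is still in the holder (value of joint any of jaw_left, jaw_right above 0.006 m and distance of wedge from where it was at the start of the episode between 0.004 and 0.03 m), for 0.05 s.
2. both jaws have been pushed back more than 6 mm, the wedge still in the holder (value of joint each of jaw_left, jaw_right above 0.006 m and distance of wedge from where it was at the start of the episode between 0.004 and 0.03 m), for 0.05 s.
At the end, for the whole second after the job is handed in: The red wedge stands flat on the tray's floor (underside within 5 mm of it, fin upright within 10 degrees, its centre within 65 mm along and 50 mm across of the tray's centre), released and at rest; the yellow wedge and the mug within 20 mm of where they stood (x of wedge in the frame of tray between -0.065 and 0.065 m and y of wedge in the frame of tray between -0.05 and 0.05 m and z of wedge in the frame of tray below 0.01 m and angle between wedge's own z axis and vertical below 0.17 rad and linear speed of wedge below 0.02 m/s); the robot touches nothing.
It fails at once if the yellow spare wedge is moved more than 20 mm (distance of spare_wedge from where it was at the start of the episode above 0.02 m).
It fails at once if the mug is moved more than 20 mm (distance of mug from where it was at the start of the episode above 0.02 m).
It fails at once if the red wedge is dropped (falls faster than 0.7 m/s out of the fingers) (contact force between wedge and the fingers below 0.05 N and linear speed of wedge above 0.7 m/s).
It also fails if it takes over 48 s, if anything falls off the work surface, if the arm or the gripper's body presses on something with over 40 N, if the wrist force passes 120 N, or if a joint passes its speed limit or range.

## Working session

There is one attempt and no reset: what is moved stays moved. The work goes in short steps, Python scripts to look and compute and a tool call to move; the robot and the scene stay as the last step left them, time stands still between calls to the robot, and variables do not carry over. Pictures are saved under pics/ and viewed, about 8 in all and at most 12, crops included, and the job is handed in when it is done.

Besides the shell and the picture viewer there is one more tool, called in YAML: its name, and indented under it one key for each argument. carry_out: Moves the arm, as the interface text tells. Its arguments: {"type":"object","properties":{"plan":{"type":"array"},"claw":{"type":"number"},"squeeze":{"type":"number"}},"required":["plan"]}

```bash
mkdir -p pics
cat > h.py <<'E'
import numpy as np, cv2
from rig import robot, grab_frame, ticket
def snap(name,tag):
    f=grab_frame(name); np.savez(f'pics/{tag}.npz',**f)
    cv2.imwrite(f'pics/{tag}.png',f['image'][:,:,::-1]); return f
def load(tag): return dict(np.load(f'pics/{tag}.npz'))
def cloud(f):
    z=f['z_map']; K=f['mtx']; v,u=np.indices(z.shape)
    P=np.stack([(u-K[0,2])*z/K[0,0],(v-K[1,2])*z/K[1,1],z],-1)
    E=f['extrinsics']; W=(P-E[:3,3])@E[:3,:3]; W[z==0]=np.nan; return W
E
python3 - <<'E'
from h import *
a=snap('top','t0');b=snap('side','s0')
cv2.imwrite('pics/both.png',cv2.resize(np.vstack([a['image'],b['image']])[:,:,::-1],None,fx=.78,fy=.78))
cv2.imwrite('pics/t0b.png',cv2.resize(a['image'][:,:,::-1],(800,600),interpolation=cv2.INTER_CUBIC))
s=robot.get_state();print(s['time_s'],s['tcp_pos'],s['tool_rot'],s['finger_gap'])
E
```

```text
0.1 [222.82295634 583.7017669  214.11572926] [-1.79993668e+02  5.78445218e-02  6.91031014e+01] 95.04921014840204
```

View pics/t0b.png

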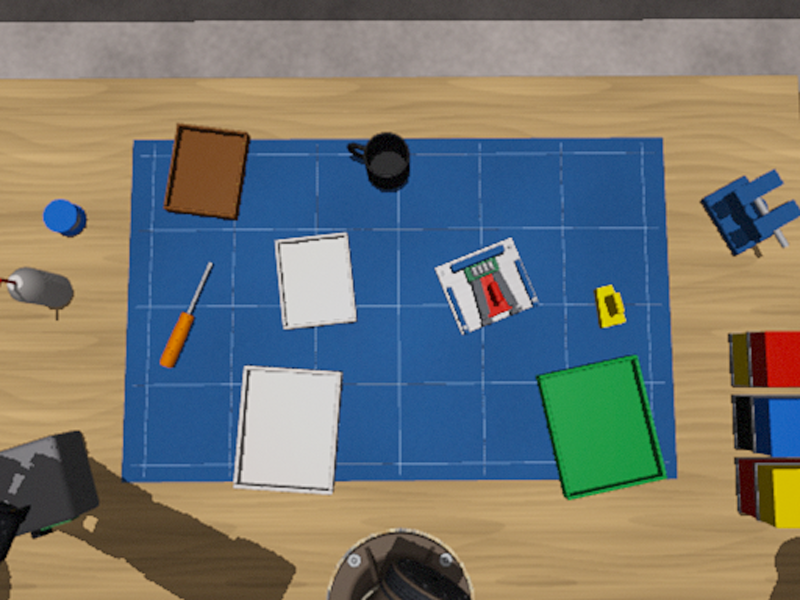

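View pics/s0.png

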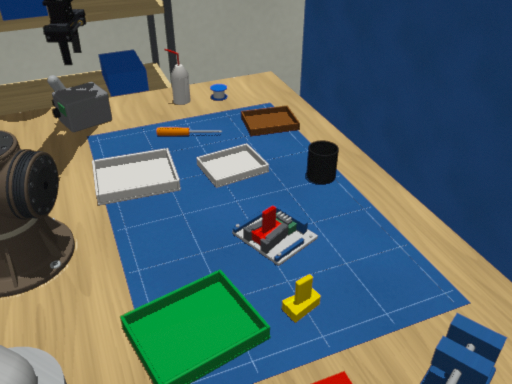

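The top view shows the small white tray at about (315,281) and the holder at (487,285), with the wedge's thick end towards the robot. The yellow spare is at (611,306) and the mug at (387,162). Next I'll measure the wedge, holder and tray.

Run:
```python
from h import *
f=load('t0');W=cloud(f);im=f['image'].astype(int);s=512/800
K,E=f['mtx'],f['extrinsics']
def at(u,v,h): # ray/plane
    d=E[:3,:3].T@np.linalg.solve(K,[u*s,v*s,1]);c=-E[:3,:3].T@E[:3,3];return c+d*(h-c[2])/d[2]
def rect(P):
    (c,sz,a)=cv2.minAreaRect(P.astype(np.float32));return np.round(c,1),np.round(sz,1),round(a,1)
x=np.array([at(u,v,10) for u,v in [(436,267),(511,238),(537,305),(463,333)]]);print(x.round(),x.mean(0))
print('tray',np.mean([at(u,v,25) for u,v in [(275,240),(347,233),(356,322),(284,329)]],0))
R,G,B=im[...,0],im[...,1],im[...,2];X,Y,Z=W[...,0],W[...,1],W[...,2]
def box(u0,v0,u1,v1):
    m=np.zeros(Z.shape,bool);m[int(v0*s):int(v1*s),int(u0*s):int(u1*s)]=1;return m
m=box(262,222,368,340)&(R>140)&(G>140)&(B>140)
print('tray',rect(W[m][:,:2]),np.nanpercentile(Z[m],[5,50,95]))
hb=box(425,225,545,340)
m=hb&~((B>R+40)&(Z<8))&(Z>6);print('holder',rect(W[m][:,:2]))
r=hb&(R>120)&(G<90)&(B<90)
for lo,hi in((5,60),(60,100)):
    q=r&(Z>lo)&(Z<hi);print('red',q.sum(),W[q].mean(0).round(1),rect(W[q][:,:2]))
k=load('s0');W2=cloud(k);i2=k['image'].astype(int)
q=np.zeros(W2.shape[:2],bool);q[200:245,240:300]=1;q&=(i2[...,0]>110)&(i2[...,1]<80)&(i2[...,2]<80)
t=q&(W2[...,2]>60);print('side fin',t.sum(),W2[t].mean(0),rect(W2[t][:,:2]),np.nanmax(W2[t][:,2]))
c=cv2.resize(f['image'][145:220,275:350,::-1],(600,600),interpolation=cv2.INTER_CUBIC);cv2.imwrite('pics/c.png',c)
```

```text
[[ 589.  -69.   10.]
 [ 641. -206.   10.]
 [ 519. -250.   10.]
 [ 470. -116.   10.]] [ 554.83469967 -160.36705815   10.        ]
tray [563.68169844 145.84731379  25.        ]
tray (array([565.9, 147.6]), array([163.8, 129.9]), 8.7) [ 2.67128736  7.07874037 27.09561519]
holder (array([ 576.2, -172.2]), array([175. , 201.9]), 28.1)
red 178 [ 531.  -167.6   35.3] (array([ 534.4, -165. ]), array([72.9, 43.4]), 30.4)
red 64 [ 536.6 -167.    90. ] (array([ 537.2, -167.3]), array([34.9, 11.3]), 22.8)
side fin 57 [ 534.37352107 -168.16331079   89.25742007] (array([ 533.7, -166.6]), array([34.4, 11.8]), 23.1) 92.52935424163287
```

View pics/c.png

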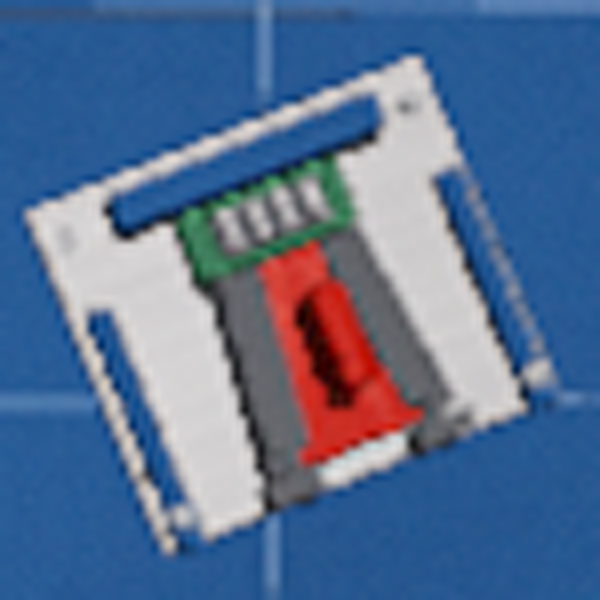

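Two independent estimates put the holder origin at about (536, -167) with a yaw of about 21.5°, and the fin top at z = 90 as expected. The tray centre is about (565, 147). I'll move over the fin in three calls, turning -137.5° to tool yaw -68.5°.

carry_out:
  plan: [21,-30.5,0,0,0,-5.73,42,-61,0,0,0,-11.46,63,-91.5,0,0,0,-17.19,84,-122,0,0,0,-22.92,105,-152.5,0,0,0,-28.65,126,-183,0,0,0,-34.38,147,-213.5,0,0,0,-40.11,168,-244,0,0,0,-45.84]
  claw: 0
  squeeze: 50

```text
time_s: 0.77
tcp_pos: [391.6, 338.2, 214.6]
tool_rot: [180.0, 0.0, 23.0]
ft_force: [1.1, 0.7, 0.2]
finger_gap: 49.3
```

carry_out:
  plan: [14,-34,0,0,0,-5.73,28,-68,0,0,0,-11.46,42,-102,0,0,0,-17.19,56,-136,0,0,0,-22.92,70,-170,0,0,0,-28.65,84,-204,0,0,0,-34.38,98,-238,0,0,0,-40.11,112,-272,0,0,0,-45.84]

```text
time_s: 1.43
tcp_pos: [503.2, 66.1, 214.6]
tool_rot: [180.0, 0.0, -22.9]
ft_force: [0.4, 0.7, -0.2]
finger_gap: 47.7
```

carry_out:
  plan: [5,-30,0,0,0,-5.73,9,-60,0,0,0,-11.46,14,-90,0,0,0,-17.19,18,-120,0,0,0,-22.92,22,-150,0,0,0,-28.65,26,-180,0,0,0,-34.38,30,-210,0,0,0,-40.11,33,-235,0,0,0,-45.84]

```text
time_s: 2.1
tcp_pos: [535.9, -169.1, 214.4]
tool_rot: [180.0, 0.0, -68.7]
ft_force: [0.8, 0.3, 0.4]
finger_gap: 47.6
```

Run:
```python
from h import *
f=snap('wrist','w1');s=robot.get_state();print(s['time_s'],s['tcp_pos'],s['tool_rot'],s['finger_gap'],s['q'])
W=cloud(f);im=f['image'].astype(int);R,G,B=np.moveaxis(im,-1,0)
r=(R>110)&(G<80)&(B<80)&(W[...,2]>80)&(W[...,2]<100)
print(r.sum(),W[r].mean(0),cv2.minAreaRect(W[r][:,:2].astype(np.float32)))
```

```text
2.15 [ 536.55908827 -172.38096039  214.27187011] [ 1.79990746e+02 -7.44386674e-02 -6.92508670e+01] 47.52023302156196 [-2.44972062e+01  2.31380189e+01  9.81290881e+01 -6.90373038e-02
  5.86865651e+01  4.47895230e+01]
0 [nan nan nan] ((0.0, 0.0), (0.0, 0.0), 0.0)<stdin>:5: RuntimeWarning: Mean of empty slice.
  ret = um.true_divide(
```

View pics/w1.png

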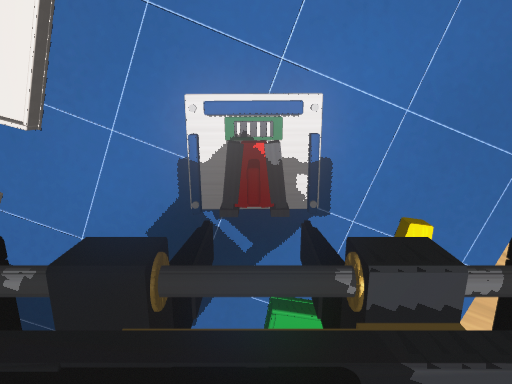

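The wrist view shows the holder square to the gripper, with the wedge centred at about column 257. It's in shadow, so I'll pick the fin top out by depth instead.

Run:
```python
from h import *
f=load('w1');W=cloud(f);im=f['image'].astype(int);R,G,B=np.moveaxis(im,-1,0)
m=np.zeros(R.shape,bool);m[135:215,225:290]=1;Z=W[...,2]
r=m&(R>2*G)&(R>2*B)&(R>30)
print(r.sum(),np.nanpercentile(Z[r],[2,20,50,80,98]))
for lo,hi in((82,98),(20,45)):
    q=r&(Z>lo)&(Z<hi)
    if q.sum()>5: print(q.sum(),W[q].mean(0).round(1),cv2.minAreaRect(W[q][:,:2].astype(np.float32)))
h=np.zeros(R.shape,bool);h[90:215,180:328]=1;h&=(Z>5)&(Z<20)
h&=(abs(R-B)<40)&(R>90);print('base',cv2.minAreaRect(W[h][:,:2].astype(np.float32)))
s=robot.get_state();print(s['tcp_pos'],s['tool_rot'])
```

```text
1441 [33.26495916 34.33983591 35.1985507  90.14283446 91.6944338 ]
475 [ 536.3 -166.    90.4] ((536.08544921875, -166.08761596679688), (34.627628326416016, 11.08614444732666), 20.747465133666992)
961 [ 532.  -169.    34.7] ((535.9092407226562, -166.25653076171875), (70.28278350830078, 41.55696105957031), 21.727153778076172)
base ((554.6629638671875, -158.85128784179688), (129.72479248046875, 149.61123657226562), 21.94917106628418)
[ 536.55908827 -172.38096039  214.27187011] [ 1.79990746e+02 -7.44386674e-02 -6.92508670e+01]
```

carry_out:
  plan: [0,1,-35,0,0,0,0,1,-70,0,0,0,0,1,-105,0,0,0,0,1,-130,0,0,0,0,1,-150,0,0,0,0,1,-160,0,0,0,0,1,-165,0,0,0,0,1,-165,0,0,0]

```text
time_s: 2.82
tcp_pos: [535.8, -165.9, 49.2]
tool_rot: [180.0, 0.0, -68.4]
ft_force: [-0.4, 0.8, -0.4]
finger_gap: 47.7
```

carry_out:
  plan: [0,0,0,0,0,0,0,0,0,0,0,0,0,0,0,0,0,0,0,0,0,0,0,0,0,0,0,0,0,0,0,0,0,0,0,0]
  claw: 1
  squeeze: 55

```text
time_s: 3.32
tcp_pos: [536.1, -166.2, 50.0]
tool_rot: [-180.0, -0.0, -68.4]
ft_force: [0.2, -0.1, 0.6]
finger_gap: 12.9
```

carry_out:
  plan: [-0.5,1.4,0,0,0,0,-1.1,2.8,0,0,0,0,-1.65,4.2,0,0,0,0,-2.2,5.6,0,0,0,0,-2.75,7,0,0,0,0,-3.3,8.4,0,0,0,0,-3.9,9.8,0,0,0,0,-4.2,10.7,0,0,0,0]

```text
time_s: 3.98
tcp_pos: [532.3, -156.2, 49.9]
tool_rot: [-180.0, -0.1, -68.4]
ft_force: [-0.5, -6.5, -0.2]
finger_gap: 11.6
```

carry_out:
  plan: [0,0,0,0,0,0,0,0,0,0,0,0,0,0,0,0,0,0]

```text
time_s: 4.23
tcp_pos: [532.3, -156.1, 49.9]
tool_rot: [-180.0, -0.1, -68.4]
ft_force: [0.4, -5.7, 1.1]
finger_gap: 11.9
```

Run:
```python
from h import *
a=snap('wrist','w2');b=snap('top','t2');s=robot.get_state();print(s['tcp_pos'],s['tool_rot'],s['ft_force'],s['finger_gap'])
A=cv2.resize(a['image'][90:340,150:360],(400,476));B=cv2.resize(b['image'][130:230,265:365],(400,476))
cv2.imwrite('pics/w2c.png',np.hstack([A,B])[:,:,::-1])
```

```text
[ 532.25498703 -156.10922005   49.93923338] [-1.79951811e+02 -1.03494966e-01 -6.84087455e+01] [ 0.48510267 -5.566557    0.31111689] 12.014914144631879
```

View pics/w2c.png

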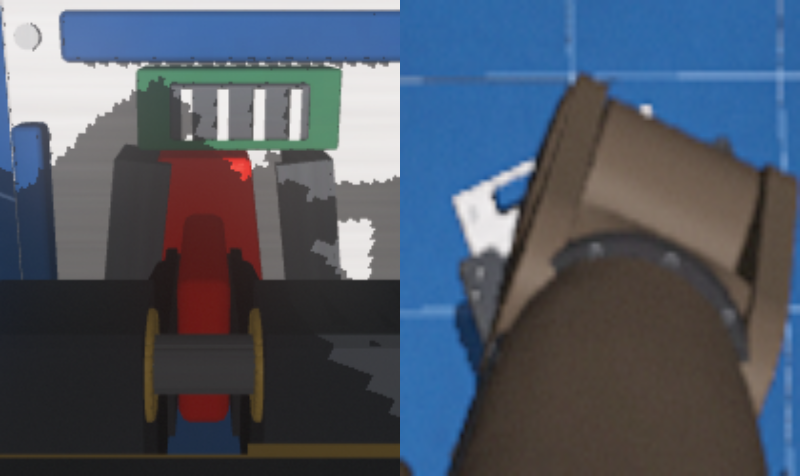

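The wedge has pushed the left jaw back, with about 6 N of resistance, and a gap has opened on the right. Now I'll pull it the other way.

carry_out:
  plan: [1.1,-2.8,0,0,0,0,2.2,-5.6,0,0,0,0,3.3,-8.4,0,0,0,0,4.4,-11.2,0,0,0,0,5.4,-13.6,0,0,0,0,6.4,-16,0,0,0,0,7.4,-18.6,0,0,0,0,8.4,-21.4,0,0,0,0]

```text
time_s: 5.0
tcp_pos: [539.5, -175.3, 49.9]
tool_rot: [179.9, 0.2, -68.4]
ft_force: [-2.4, 10.3, 9.5]
finger_gap: 11.6
```

carry_out:
  plan: [0,0,0,0,0,0,0,0,0,0,0,0,0,0,0,0,0,0]

```text
time_s: 5.25
tcp_pos: [539.7, -175.8, 49.9]
tool_rot: [180.0, 0.1, -68.4]
ft_force: [-1.7, 7.4, 7.1]
finger_gap: 11.3
```

Run:
```python
from h import *
a=snap('wrist','w3');b=snap('side','s3');s=robot.get_state();print(s['tcp_pos'],s['tool_rot'],s['ft_force'],s['finger_gap'])
A=cv2.resize(a['image'][90:340,150:360],(400,476));B=cv2.resize(b['image'][170:290,210:330],(400,476))
cv2.imwrite('pics/w3c.png',np.hstack([A,B])[:,:,::-1])
```

```text
[ 539.65823739 -175.76234211   49.8855966 ] [ 1.79961576e+02  1.10980076e-01 -6.84257264e+01] [-2.6283174   6.98710059  7.87787867] 11.672936651874425
```

View pics/w3c.png

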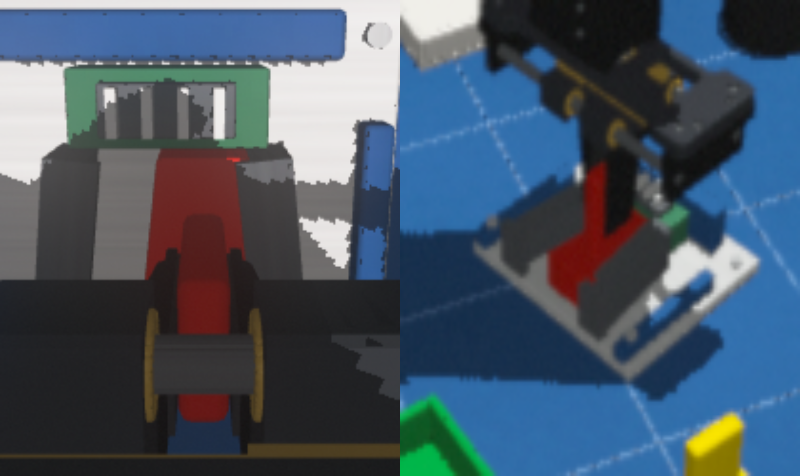

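Both jaws are now clear, the right one by about 10 mm. I'll bring the wedge back to the middle and lift.

carry_out:
  plan: [-1.3,3.3,0,0,0,0,-2.6,6.6,0,0,0,0,-3.9,10,0,0,0,0,-4.1,10.4,0,0,0,0,-4.1,10.4,0,0,0,0,-4.1,10.4,3,0,0,0,-4.1,10.4,7,0,0,0,-4.1,10.4,12,0,0,0]

```text
time_s: 6.02
tcp_pos: [535.6, -166.2, 61.5]
tool_rot: [179.9, 0.1, -68.4]
ft_force: [0.4, -0.5, -1.3]
finger_gap: 12.0
```

carry_out:
  plan: [0,0,8,0,0,0,0,0,18,0,0,0,0,0,30,0,0,0,0,0,45,0,0,0,0,0,60,0,0,0,0,0,75,0,0,0,0,0,80,0,0,0,0,0,80,0,0,0]

```text
time_s: 6.68
tcp_pos: [536.5, -166.6, 143.4]
tool_rot: [-179.9, -0.1, -68.4]
ft_force: [0.8, -0.1, -0.6]
finger_gap: 11.8
```

Run:
```python
from h import *
b=snap('side','s4');s=robot.get_state();print(s['time_s'],s['tcp_pos'],s['tool_rot'],s['ft_force'],s['finger_gap'])
cv2.imwrite('pics/s4c.png',cv2.resize(b['image'][100:290,190:380],(600,600))[:,:,::-1])
W=cloud(b);im=b['image'].astype(int);R,G,B=np.moveaxis(im,-1,0)
m=np.zeros(R.shape,bool);m[130:290,210:330]=1;m&=(R>80)&(R>2.5*G)&(R>2.5*B);print(np.nanpercentile(W[m],[1,50,99],axis=0))
```

```text
6.7333 [ 536.15080966 -166.4549297   142.2620802 ] [-1.79951105e+02 -5.77161415e-02 -6.84199482e+01] [ 0.37247657 -0.11052339 -1.6929587 ] 11.653245908273423
[[ 497.9504463  -198.32304779  105.97222826]
 [ 523.3147462  -175.8044573   127.13584248]
 [ 567.29098624 -157.10792338  183.76598663]]
```

View pics/s4c.png

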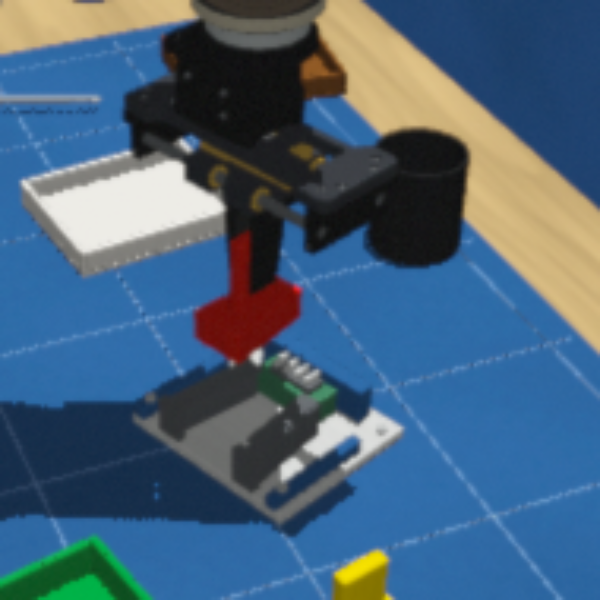

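The wedge is free and level, with its underside about 40 mm below the TCP. Next I'll carry it to the tray.

carry_out:
  plan: [1,10,0,0,0,0,3,30,0,0,0,0,5,52,0,0,0,0,7,75,0,0,0,0,9,98,0,0,0,0,11,121,0,0,0,0,13,144,0,0,0,0,15,167,0,0,0,0]

```text
time_s: 7.4
tcp_pos: [550.5, 2.4, 140.7]
tool_rot: [179.9, 0.0, -68.4]
ft_force: [0.1, -0.2, -1.6]
finger_gap: 11.6
```

carry_out:
  plan: [2,23,0,0,0,0,4,46,0,0,0,0,6,69,0,0,0,0,8,92,0,0,0,0,10,115,0,0,0,0,12,132,0,0,0,0,14,146,0,0,0,0,14,146,0,0,0,0]

```text
time_s: 8.07
tcp_pos: [564.7, 149.1, 140.8]
tool_rot: [179.9, 0.0, -68.3]
ft_force: [-0.6, 0.3, -0.4]
finger_gap: 11.6
```

carry_out:
  plan: [0,0,-15,0,0,0,0,0,-30,0,0,0,0,0,-45,0,0,0,0,0,-60,0,0,0,0,0,-72,0,0,0,0,0,-82,0,0,0,0,0,-88,0,0,0,0,0,-88,0,0,0]

```text
time_s: 8.73
tcp_pos: [564.5, 146.2, 52.4]
tool_rot: [179.9, 0.0, -68.4]
ft_force: [-1.1, 0.4, -1.4]
finger_gap: 11.5
```

Run:
```python
from h import *
b=snap('side','s5');s=robot.get_state();print(s['time_s'],s['tcp_pos'],s['tool_rot'],s['ft_force'],s['finger_gap'])
cv2.imwrite('pics/s5c.png',cv2.resize(b['image'][90:210,170:290],(600,600))[:,:,::-1])
W=cloud(b);im=b['image'].astype(int);R,G,B=np.moveaxis(im,-1,0)
m=np.zeros(R.shape,bool);m[90:210,170:290]=1;m&=(R>80)&(R>2.5*G)&(R>2.5*B);print(m.sum(),np.nanpercentile(W[m],[1,50,99],axis=0))
```

```text
8.7833 [564.8927517  146.35550303  53.23421335] [ 1.79944030e+02  5.70271744e-03 -6.84350031e+01] [ 0.36385344 -0.55425087 -1.61590203] 11.621043079913493
373 [[525.97044446 115.53642779  14.13568105]
 [551.9635029  136.6253721   35.59799403]
 [595.165655   158.36831509  91.65270006]]
```

View pics/s5c.png

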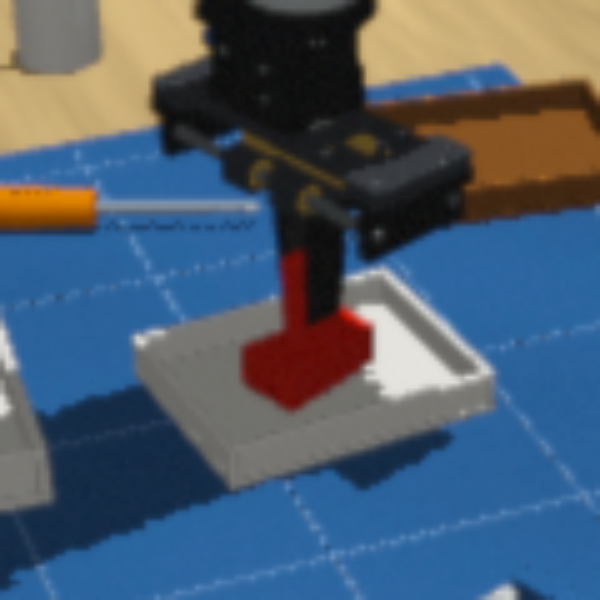

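It's hovering a few millimetres above the tray floor, near the centre. I'll lower it in small steps until it touches.

carry_out:
  plan: [0,0,-1.5,0,0,0,0,0,-3,0,0,0,0,0,-4.5,0,0,0,0,0,-6,0,0,0,0,0,-6,0,0,0]

```text
time_s: 9.2
tcp_pos: [565.0, 146.6, 47.6]
tool_rot: [-180.0, -0.0, -68.4]
ft_force: [0.2, 1.0, -1.8]
finger_gap: 12.3
```

carry_out:
  plan: [0,0,-0.7,0,0,0,0,0,-1.4,0,0,0,0,0,-1.4,0,0,0]

```text
time_s: 9.45
tcp_pos: [565.0, 146.6, 46.2]
tool_rot: [180.0, -0.0, -68.4]
ft_force: [-0.0, 0.6, 0.1]
finger_gap: 11.9
```

carry_out:
  plan: [0,0,-0.6,0,0,0,0,0,-1.2,0,0,0,0,0,-1.2,0,0,0]

```text
time_s: 9.7
tcp_pos: [565.0, 146.6, 44.9]
tool_rot: [180.0, -0.0, -68.4]
ft_force: [0.2, 0.7, -0.8]
finger_gap: 11.6
```

carry_out:
  plan: [0,0,-0.5,0,0,0,0,0,-1,0,0,0,0,0,-1,0,0,0]

```text
time_s: 9.95
tcp_pos: [565.0, 146.6, 44.9]
tool_rot: [-180.0, -0.0, -68.4]
ft_force: [-2.9, -0.1, 9.0]
finger_gap: 12.0
```

Contact: the force rose to 9 N. Now I'll release, back off upwards and check.

carry_out:
  plan: [0,0,0.6,0,0,0,0,0,0.6,0,0,0,0,0,0.6,0,0,0,0,0,0.6,0,0,0,0,0,0.6,0,0,0,0,0,0.6,0,0,0]
  claw: 0

```text
time_s: 10.45
tcp_pos: [565.1, 146.6, 44.6]
tool_rot: [180.0, -0.0, -68.4]
ft_force: [-0.5, 0.5, -0.8]
finger_gap: 45.1
```

carry_out:
  plan: [0,0,8,0,0,0,0,0,20,0,0,0,0,0,40,0,0,0,0,0,65,0,0,0,0,0,90,0,0,0,0,0,115,0,0,0,0,0,130,0,0,0,0,0,130,0,0,0]

```text
time_s: 11.12
tcp_pos: [566.3, 146.8, 179.2]
tool_rot: [-179.6, -0.1, -68.4]
ft_force: [0.4, -0.1, -0.0]
finger_gap: 47.8
```

Run:
```python
from h import *
b=snap('side','s6');w=snap('wrist','w6');s=robot.get_state();print(s['time_s'],s['tcp_pos'],s['ft_force'],s['finger_gap'])
cv2.imwrite('pics/s6c.png',np.hstack([cv2.resize(b['image'],(400,300)),cv2.resize(w['image'],(400,300))])[:,:,::-1])
for f,bx in((b,(90,210,170,290)),(w,(0,230,130,400))):
    W=cloud(f);R,G,B=np.moveaxis(f['image'].astype(int),-1,0)
    m=np.zeros(R.shape,bool);m[bx[0]:bx[1],bx[2]:bx[3]]=1;m&=(R>40)&(R>2.3*G)&(R>2.3*B)
    for lo,hi in((70,100),(22,36)):
        q=m&(W[...,2]>lo)&(W[...,2]<hi);print(q.sum(),W[q].mean(0).round(1),np.percentile(W[q][:,2],[5,95]).round(1)) if q.sum() else 0
```

```text
11.2167 [565.04995825 146.60142728 175.59765896] [-0.50934654 -0.36205746 -0.47752415] 47.50225761048392
59 [562.1 140.8  78.7] [71.  85.4]
181 [556.8 137.1  28.5] [23. 34.]
120 [583.7 151.3  29.8] [28.6 31.1]
```

View pics/s6c.png

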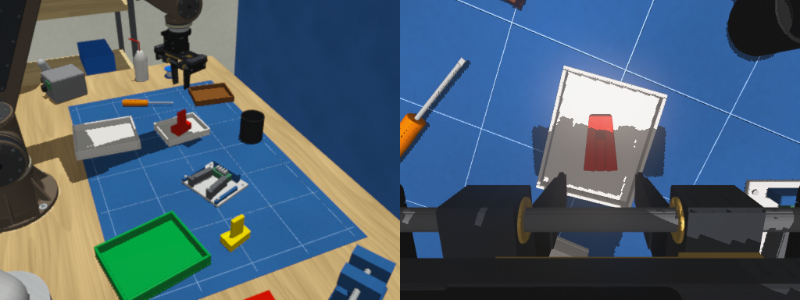

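The wedge stands upright and flat in the middle of the small white tray. Its body top is at about z = 29 and the fin top at about z = 85, both as expected. The yellow wedge and mug are where they started and the gripper is clear, so I'm handing in.

```bash
python3 -c "
from rig import ticket;print(ticket.close_job())"
```

```text
the job is handed in; nothing more can be done
None
```

The red wedge is out of the holder and stands flat, fin up, in the smaller white tray. I handed the job in at about 11 s of the 48 s; the hand-in gives no verdict.

- **Freeing it:** I gripped the fin and pulled the wedge about 10.5 mm to the left, then about 10 mm to the other side of the middle. The pictures showed both jaws pushed back. I judged the amount from the tool's travel, since the jaw values can't be read directly. I then centred it and lifted it straight up; the force readings showed no snag.
- **Placing it:** I lowered it in small steps until it touched the tray floor, with a contact force of about 9 N, then released and backed off upwards.
- **Last checks:** The wedge's body top was at about z = 29 mm and its fin top at about 85 mm, as they should be with it flat on the tray floor. It was within about 5 mm of the tray's centre, and the gripper was clear at z ≈ 176 mm.
- **Yellow wedge and mug:** They looked unmoved in the final picture; I didn't measure them. No check failed or disagreed.

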